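Feel out the blind spacer and present it hole up

TASK

Two square aluminium bar spacers lie on the workshop bench, each with a hole in one end only: pick up the one that fits the gauge pin, find its open end by feel and push that end onto the pin until the pin touches the bottom of the hole. Then draw it off and finish while still holding it in the gripper, motionless, with the hole pointing straight up and the whole spacer at least 15 cm above the bench and clear of everything else. Leave all the other things on the bench where they are.

Things in the scene. Friction and masses are not known exactly. Their poses are not given: they have to be found in the camera images.
- spacer: The spacer that fits the pin: square aluminium bar, 40 x 40 x 80 mm, lying on a long side at either side of the gauge, turned any way; 0.2 to 0.45 kg. Origin at the bar's centre, 20 mm above the bench; own x along its length. One end (+x or -x, not told which: look, or feel with the pin) has a centred round blind hole, 24 mm across, 32 mm deep; the other is closed.
- slim_spacer: The other spacer, 26 x 26 mm and 80 mm long, same make, with a 12 mm blind hole, too small for the pin. Leave it. Origin at the centre of the bar, own x along its length.
- gauge: Fixed dark steel stand. Origin: middle of the underside of its base plate (110 mm in own x, 70 in y, 12 thick). A post (16 mm in x, 36 in y, top 88 mm above the bench) has its front face at own x = +22 mm. From it a level round pin, 16 mm thick, 48 mm long, points along own -x, roughly towards the robot, axis 70 mm above the bench. A spacer fully on ends 16 mm short of the post.
- pin_tip (a point): The centre of the free end of the gauge pin; its axes are those of the gauge, so +x runs from the tip along the pin to the post.
- clamp: Bystander: brass band ring lying flat, 80 mm across, 12 mm high. Origin at the centre of its underside.
- bushing: Bystander: steel bushing standing on end, 68 mm across, 40 mm high, with a 32 mm bore. Origin at the centre of its underside.
- disc: Bystander: dark toothed disc lying flat, 82 mm across, 6 mm high. Origin at the centre of its underside.
- bolt: Bystander: yellow plated flange bolt standing on its head (38 mm across), 70 mm high. Origin at the centre of its underside.
- mount: Bystander: black rubber mount, 90 mm across with an ear on either side (150 mm over the ears along own y), 62 mm high. Origin at the centre of its underside.
There are look-alikes about, which are no part of the job. What is shaped like the slim_spacer but green is not meant.

How it is judged:
By the outcome, as a careful person would: the job done as asked, in the order asked, and still so for the second after the job is handed in, while the arm keeps its last pose, push and grip.
It also fails if it takes over 61 s, if anything falls off the work surface, if the arm or the gripper's body presses on something with over 40 N, if the wrist force passes 120 N, or if a joint passes its speed limit or range.

ROBOT

A 6-joint arm with a two-finger parallel gripper is mounted at the origin on the work surface. World frame = base frame: x ahead of the robot, y to its left, z up, the work surface at z = 0. Lengths are in m, angles in rad, forces in N, time in s.
With the tool pointing down it reaches from about 0.275 to 0.725 m from the base axis. Payload 5.6 kg.
Tool frame: the origin (TCP) lies at the very end of the fingers, on their centre line; the grasp point (between the pads) lies 19 mm behind it; z points along the fingers, x is the direction in which the jaws open and shut, and the axes are right-handed (so a half turn about z gives the same grasp; the last joint's range is limited). The gripper opens to 85 mm and grips with 20 to 120 N. Pads are 22 mm wide; open, the fingers measure 114 mm over their backs; the gripper's body (76 mm by 85 mm) begins 54 mm behind the grasp point. The pads swing forward as they close: fully open they stand 13 mm farther back than shut.
Start: joints at [-0.961, 0.255, 0.108, 0, -1.424, -0.285], TCP at [0.176, -0.521, 0.203] pointing down, gripper open.
Joint ranges: [-2.95, 2.95], [-1.21, 1.97], [-1.09, 1.5], [-2.87, 1.71], [-2.94, -0.07], [-3.05, 3.05]. Speed limits (rad/s): [2.57, 2.57, 3.14, 3.14, 3.14, 3.14].

INTERFACE

Orientations are given as a unit quaternion [x, y, z, w].
In Python, from plant import env gives the robot as it stands.
- The arm moves only by the tool step_arm, never from a script. Its argument "increments" is a list that holds one entry, the list of rows, each a list of 7 numbers: the turn, a rotation vector about the tool's x, y, z in rad, then the shift along the tool's x, y, z in cm, then the finger opening in cm, from 0 to 8.54. In form: [[[rx, ry, rz, tx, ty, tz, hand], ...]]. A call has 1 to 20 rows; each row is the pose to reach, as a shift and turn from the pose measured when the call began, along the tool's axes at that moment; what a row does not reach only later rows make up. A row lasts 1/8 s, in which the tool goes at most 62.5 mm and 10.7 degrees, less where a joint would pass 70% of its speed; a pose out of reach is approached as far as the arm can. A call with a gripper value outside its range is refused whole. The fingers move at their own pace and stop on an object; the grip force is fixed at half the most. Time passes only in rows, so rows that repeat a pose let the fingers close. It gives the time, the measured TCP pose, the force and the opening at its end, in the units of the state.
- env.get_obs(): the state, without advancing time (a new reading comes with each control period).
- env.grab_frame(name): name is "scene" or "side" or "wrist"; returns the picture (384x512x3 uint8, red, green, blue); there is no depth.
- env.camera_params(name): a dict with "fx", "fy", "cx", "cy" (pixels), "D" ([k1, k2, p1, p2, k3] as OpenCV has them; the pictures are not rectified), "world_from_camera" (4x4, takes a point from camera to world coordinates); the wrist camera has in their place "hand_eye" (4x4, takes a point from camera to tool coordinates, whose origin is the TCP and whose axes are the tool frame's). Camera axes: x right, y down, z forward; pixel columns grow to the right and rows downward; lengths in m; the calibration is good to about 2 mm. A picture is of the moment at which its call begins: read the wrist's pose just before it. camera_params takes no time and is no camera call.
- env.hand_in(): hands the job in, once; it reports no verdict.
Trained networks look in the newest picture that a camera, given by its name, has taken for a name from the list of things; names that differ only in an ending like _2 or _b are one class to them, and where a whole thing is asked for, a point or a joint stands for the part that bears it (a point fixed in the world has none). Each returns a list of dicts, best first, with "score" (0 to 1); they miss things now and then, are a little off and sometimes report something else, mostly with a low value. They report only what shows in the picture. A call takes as long as a camera call. They do not tell look-alikes from the thing itself.
- env.look_for(camera, target): "bbox" ([left, top, right, bottom] in pixels, round what is visible of it).
- env.landmark_of(camera, target): "centre" ([row, column] in pixels: a listed point, or the origin of a listed thing).
The state is a dict: "time": time; "joints": joint angles; "qd": joint speeds; "effort": joint torques, N m; "tcp_pos": TCP position; "eef_rot": TCP orientation; "force": force on the tool from outside, world axes, zero at the start; "wrist_torque": the same for the moment, N m; "opening": finger opening in m.
Only numpy, scipy, OpenCV 4.12 (cv2) and the standard library are available. Lean on these libraries where they do the work, as an engineer would, in place of code of your own. Each camera call takes 0.05 s, during which the arm holds its last target. There are 200 camera calls.

## Working session

There is one attempt and no reset: what is moved stays moved. The work goes in short steps, Python scripts to look and compute and a tool call to move; the robot and the scene stay as the last step left them, time stands still between calls to the robot, and variables do not carry over. Pictures are saved under pics/ and viewed, about 8 in all and at most 12, crops included, and the job is handed in when it is done.

Besides the shell and the picture viewer there is one more tool, called after "Emit:" by a JSON object that holds its "method" and its "body", one argument or row to a line. step_arm: Moves the arm, as the interface text tells. Its arguments: {"type":"object","properties":{"increments":{"type":"array","items":{"type":"array","items":{"type":"array","items":{"type":"number"}}}}},"required":["increments"]}

```bash
mkdir -p pics; ls; cat > h.py <<'E'
import numpy as np, cv2
from scipy.spatial.transform import Rotation as R
from plant import env
def cam(n):
    p=env.camera_params(n); K=np.array([[p['fx'],0,p['cx']],[0,p['fy'],p['cy']],[0,0,1.]]); D=np.array(p['D'],float)
    if 'world_from_camera' in p: T=np.array(p['world_from_camera'])
    else:
        o=env.get_obs(); W=np.eye(4); W[:3,:3]=R.from_quat(o['eef_rot']).as_matrix(); W[:3,3]=o['tcp_pos']; T=W@np.array(p['hand_eye'])
    return K,D,T
def ray(c,uv):
    K,D,T=c; q=cv2.undistortPoints(np.array([[uv]],float),K,D)[0,0]
    d=T[:3,:3]@np.array([q[0],q[1],1]); return T[:3,3],d/np.linalg.norm(d)
def onz(c,uv,z):
    o,d=ray(c,uv); return o+d*(z-o[2])/d[2]
def tri(rays):
    A=sum(np.eye(3)-np.outer(d,d) for o,d in rays); b=sum((np.eye(3)-np.outer(d,d))@o for o,d in rays); return np.linalg.solve(A,b)
def proj(c,P):
    K,D,T=c; Ti=np.linalg.inv(T); return cv2.projectPoints(np.array(P,float).reshape(-1,1,3),cv2.Rodrigues(Ti[:3,:3])[0],Ti[:3,3],K,D)[0][:,0]
def save(n,im): cv2.imwrite('pics/'+n+'.png',cv2.cvtColor(im,cv2.COLOR_RGB2BGR))
E
python3 - <<'E'
from h import *
ims=[env.grab_frame(n) for n in('scene','side')]
save('a0',cv2.resize(np.vstack(ims),None,fx=.78,fy=.78)) if 0 else [save('a%d'%i,cv2.resize(im,(800,600),interpolation=cv2.INTER_CUBIC)) for i,im in enumerate(ims)]
np.set_printoptions(precision=3,suppress=True)
for t in['spacer','slim_spacer','gauge','pin_tip','clamp','bushing','disc','bolt','mount']:
    r=[]
    for n in('scene','side'):
        c=cam(n); L=env.landmark_of(n,t)
        for l in L[:3]:
            rc=l['centre']; z={'spacer':.02,'slim_spacer':.013,'pin_tip':.07}.get(t,0)
            print(t,n,round(l['score'],2),np.round(rc),onz(c,(rc[1],rc[0]),z))
        if L: r.append(ray(c,(L[0]['centre'][1],L[0]['centre'][0])))
    if len(r)==2: print('   tri',tri(r))
print(env.get_obs())
E
```

```text
pics
spacer scene 0.62 [187. 181.] [ 0.486 -0.252  0.02 ]
spacer side 0.66 [159. 298.] [ 0.486 -0.251  0.02 ]
   tri [ 0.486 -0.251  0.02 ]
slim_spacer scene 0.77 [237. 342.] [0.483 0.322 0.013]
slim_spacer scene 0.71 [232. 304.] [0.507 0.201 0.013]
slim_spacer scene 0.68 [202. 314.] [0.382 0.199 0.013]
slim_spacer side 0.95 [252. 209.] [0.502 0.199 0.013]
slim_spacer side 0.72 [266. 246.] [0.404 0.191 0.013]
slim_spacer side 0.6 [292. 296.] [0.274 0.203 0.013]
   tri [0.485 0.284 0.067]
gauge scene 0.9 [255. 229.] [ 0.664 -0.003  0.   ]
gauge side 0.82 [191. 198.] [0.673 0.011 0.   ]
   tri [0.67  0.004 0.002]
pin_tip scene 0.62 [241. 229.] [ 0.65  -0.004  0.07 ]
clamp scene 0.51 [200. 261.] [0.431 0.025 0.   ]
clamp side 0.58 [226. 274.] [0.419 0.03  0.   ]
clamp side 0.19 [139. 302.] [ 0.543 -0.398  0.   ]
   tri [ 0.424  0.022 -0.009]
bushing scene 0.8 [286. 299.] [0.687 0.238 0.   ]
bushing side 0.84 [237. 143.] [0.684 0.232 0.   ]
   tri [ 0.685  0.235 -0.   ]
disc scene 0.74 [240. 145.] [ 0.708 -0.28   0.   ]
disc side 0.53 [141. 246.] [ 0.699 -0.291  0.   ]
   tri [ 0.702 -0.287 -0.004]
bolt scene 0.45 [260. 373.] [0.521 0.434 0.   ]
bolt scene 0.43 [258. 230.] [0.672 0.004 0.   ]
bolt side 0.8 [324. 140.] [0.515 0.429 0.   ]
   tri [ 0.518  0.431 -0.003]
mount scene 0.89 [192. 128.] [ 0.559 -0.424  0.   ]
mount side 0.59 [136. 302.] [ 0.549 -0.417  0.   ]
   tri [ 0.554 -0.43  -0.009]
{'time': 1.0, 'joints': array([-0.961,  0.255,  0.108,  0.   , -1.424, -0.285]), 'qd': array([-0.   ,  0.001, -0.004, -0.   ,  0.   , -0.   ]), 'effort': array([ -0.   , -38.641,  23.807,   5.368,  -0.001,  -0.   ]), 'tcp_pos': array([ 0.176, -0.521,  0.203]), 'eef_rot': array([ 0.583,  0.812, -0.   ,  0.   ]), 'force': array([-0.155, -0.08 , -0.524]), 'wrist_torque': array([ 0.013, -0.003, -0.022]), 'opening': 0.08557553113136102}
```

View pics/a0.png

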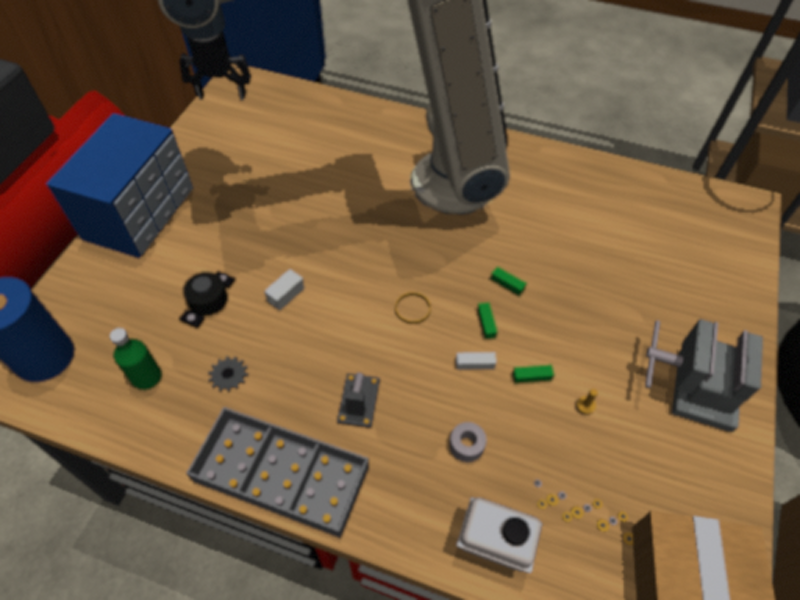

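View pics/a1.png

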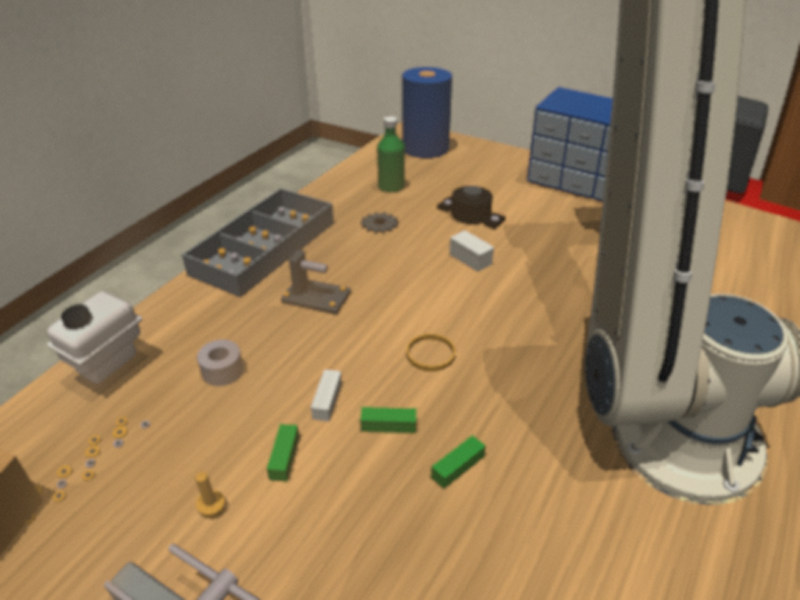

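The scene view shows two white bars: a wide one at (285,288), left of the gauge, and a slim one at (476,360). The green bars at (509,280), (487,320) and (533,373) are look-alikes. In the side view the wide bar is at (471,250) and the slim one at (326,394). The wide bar matches the 40 mm spacer and triangulates to z = 0.020. The next step is a closer look with the wrist camera.

```bash
python3 - <<'E'
from h import *
np.set_printoptions(precision=3,suppress=True)
p=env.camera_params('wrist'); print(p)
o=env.get_obs(); M=R.from_quat(o['eef_rot']).as_matrix(); print(M)
# enlarged crops of the spacer from both existing cams
a=env.grab_frame('scene')[165:210,155:207]; b=env.grab_frame('side')[140:180,275:327]
save('b',np.hstack([cv2.resize(i,(400,340),interpolation=cv2.INTER_CUBIC) for i in(a,b)]))
for q in[(.43,-.27,.25),(.42,-.22,.25)]: print((np.array(q)-o['tcp_pos'])@M*100)
E
```

```text
{'fx': 340.89513918090444, 'fy': 340.89513918090444, 'cx': 255.56386435763585, 'cy': 187.51265287271008, 'D': array([-0.069,  0.   ,  0.   ,  0.   ,  0.   ]), 'hand_eye': array([[ 1.   , -0.   , -0.001,  0.001],
       [ 0.   ,  0.95 ,  0.314, -0.079],
       [ 0.001, -0.314,  0.95 , -0.171],
       [ 0.   ,  0.   ,  0.   ,  1.   ]])}
[[-0.319  0.948  0.   ]
 [ 0.948  0.319 -0.   ]
 [-0.     0.    -1.   ]]
[15.689 32.133 -4.669]
[20.747 32.781 -4.67 ]
```

View pics/b.png

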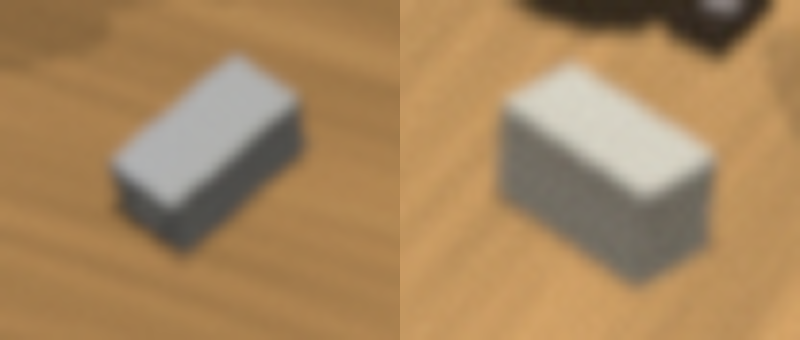

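```bash
python3 - <<'E'
from h import *
np.set_printoptions(precision=3,suppress=True)
c=cam('scene'); s=cam('side')
A=[onz(c,(155+u*52/400,165+v*45/340),.04) for u,v in[(240,55),(300,100),(170,210),(112,160)]]
B=[onz(s,(275+(u-400)*52/400,140+v*40/340),.04) for u,v in[(570,62),(712,155),(648,198),(503,103)]]
print(np.array(A),np.mean(A,0),np.array(B),np.mean(B,0))
for L,P in(('sc',A),('si',B)):
    for i in range(4): d=P[(i+1)%4]-P[i]; print(L,np.linalg.norm(d),np.degrees(np.arctan2(d[1],d[0])))
E
```

```text
[[ 0.436 -0.254  0.04 ]
 [ 0.45  -0.217  0.04 ]
 [ 0.526 -0.245  0.04 ]
 [ 0.51  -0.282  0.04 ]] [ 0.481 -0.249  0.04 ] [[ 0.507 -0.282  0.04 ]
 [ 0.433 -0.255  0.04 ]
 [ 0.443 -0.217  0.04 ]
 [ 0.518 -0.244  0.04 ]] [ 0.475 -0.25   0.04 ]
sc 0.03932649758212704 68.6460576339842
sc 0.08104229988605025 -20.189333274150535
sc 0.039759153792545375 -113.76895045929341
sc 0.07936005527794253 159.54843821102176
si 0.0792962037027057 159.722916499985
si 0.03866103688064175 74.58611215149816
si 0.07941919533748171 -19.259641250380824
si 0.04005748234672732 -105.74233447412917
```

```bash
python3 - <<'E'
from h import *
o=env.get_obs(); M=R.from_quat(o['eef_rot']).as_matrix()
for q in[(.44,-.235,.16)]: print((np.array(q)-o['tcp_pos'])@M*100)
E
```

```text
[18.6888315  34.19718547  4.32800726]
```

Emit:
{"method": "step_arm", "body": {
  "increments": [
    [[0, 0, 0.1, 2.5, 4.5, 0.5, 8.5], [0, 0, 0.2, 5, 9, 1, 8.5], [0, 0, 0.3, 7.5, 13.5, 1.5, 8.5], [0, 0, 0.4, 10, 18, 2, 8.5], [0, 0, 0.5, 12.5, 23, 2.5, 8.5], [0, 0, 0.6, 15, 27.5, 3, 8.5], [0, 0, 0.674, 17, 31, 4, 8.5], [0, 0, 0.674, 18.7, 34.2, 4.3, 8.5], [0, 0, 0.674, 18.7, 34.2, 4.3, 8.5], [0, 0, 0.674, 18.7, 34.2, 4.3, 8.5]]
  ]
}}

```text
time: 2.35
tcp_pos: [0.4398, -0.235, 0.1604]
eef_rot: [0.819, 0.574, -0.0, 0.0]
force: [0.2, -0.5, -0.3]
opening: 0.0847
```

```bash
python3 - <<'E'
from h import *
np.set_printoptions(precision=3,suppress=True)
o=env.get_obs(); print(o['joints'],o['tcp_pos'],o['time'],o['force'])
im=env.grab_frame('wrist'); c=cam('wrist'); save('w1',cv2.resize(im,(800,600),interpolation=cv2.INTER_CUBIC))
L=env.landmark_of('wrist','spacer')
for l in L[:2]: print(l,onz(c,l['centre'][::-1],.02))
E
```

```text
[-0.176  0.172 -0.108  0.    -1.291 -1.744] [ 0.44  -0.235  0.16 ] 2.35 [ 0.233 -0.511 -0.275]
{'centre': [207.1, 252.2], 'score': 0.95} [ 0.48  -0.252  0.02 ]
```

View pics/w1.png

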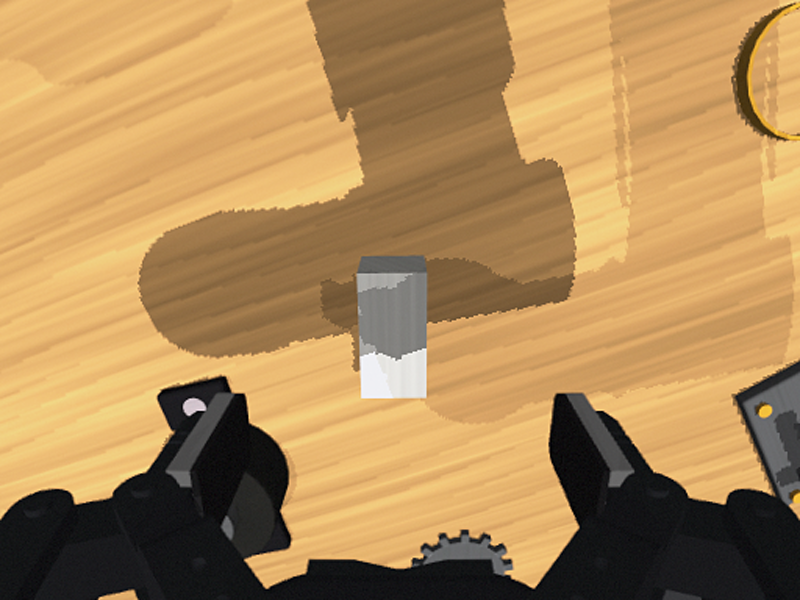

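The wide bar stands between the jaws at (393,330), lined up with the tool. Its near end is the dark strip at rows 256–273. I'll stretch the contrast there to see whether it has a hole.

```bash
python3 - <<'E'
from h import *
im=env.grab_frame('wrist')[158:182,222:282].astype(float)
g=np.clip((im-30)*255/130,0,255).astype(np.uint8)
save('w1c',cv2.resize(g,(780,312),interpolation=cv2.INTER_NEAREST))
print(im.mean(2).astype(int)[4:20:1,4:56:3])
E
```

```text
[[113 111 110 113 115 116 115 112 111 110 111 113 116 113 113 111 108 117]
 [112 111 113 115 115 117 106 106 104 108 108 108 107 101 107 102 115 121]
 [110 113  96  96  95  93  95  95  94  92  92  96  95  93  94  93 122 122]
 [111 112  95  96  96  96  93  93  95  92  95  96  96  96  95  92 120 119]
 [114 116  97  95  94  97  96  92  95  97  92  91  94  96  97  95 121  93]
 [114 113  95  98  98  95  99  95  93  93  94  92  93  95  96  98  92  89]
 [112 112  96  96  99  96  95  98  95  93  95  95  93  92  94  96  90  89]
 [109 108  97  94  97  97  94  95  98  94  94  94  94  92  93  95  91  88]
 [105 108  94  96  93  98  98  94  96  97  94  93  95  95  94  93  90  91]
 [106 110  97  96  98  96  99  97  96  95  97  95  92  94  94  92  90  90]
 [108 108  96  96  89  97  94  99  95  94  95  97  95  95  94  88  90  91]
 [110  98  93  96  92  94  95  94  96  95  86  93  90  91  91  89  91  89]
 [113  95  93  83  90  81  90  85 111 114 108 108 106 115  96 107  91  92]
 [ 90 175 176 175 173 172 171 176 172 175 175 169 170 136 126 126  93  91]
 [ 91 175 172 170 169 168 167 171 169 172 169 168 126 131 124 124  91  91]
 [ 95 173 170 168 167 167 166 169 166 173 169 126 125 131 124 125  92  94]]
```

View pics/w1c.png

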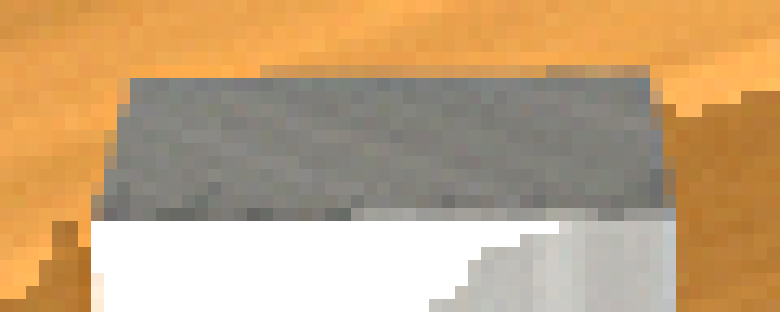

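The near end is uniformly plain, so the hole should be in the far end, which already points outward the way I want it. The pin will confirm that by feel.

```bash
python3 - <<'E'
from h import *
np.set_printoptions(precision=4,suppress=True)
c=cam('wrist'); o=env.get_obs(); M=R.from_quat(o['eef_rot']).as_matrix()
P=np.array([onz(c,(u*.64,v*.64),.04) for u,v in[(358,273),(427,273),(427,398.5),(361,398.5)]]); m=P.mean(0); print(P,m)
for a,b in((0,1),(1,2),(2,3),(3,0)):
    d=P[b]-P[a]; print(np.linalg.norm(d),np.degrees(np.arctan2(d[1],d[0])))
m[2]=.004; print((m-o['tcp_pos'])@M*100)
E
```

```text
[[ 0.4363 -0.258   0.04  ]
 [ 0.4498 -0.221   0.04  ]
 [ 0.5262 -0.2475  0.04  ]
 [ 0.5121 -0.2859  0.04  ]] [ 0.4811 -0.2531  0.04  ]
0.03930975969090157 69.9041494809043
0.08078560002418068 -19.127385984872657
0.04085189115174699 -110.07126035799502
0.08079178573520494 159.77885018775643
[-0.2259  4.5033 15.6527]
```

Emit:
{"method": "step_arm", "body": {
  "increments": [
    [[0, 0, 0, -0.2, 4.5, 3, 8.5], [0, 0, 0, -0.2, 4.5, 8, 8.5], [0, 0, 0, -0.2, 4.5, 12, 8.5], [0, 0, 0, -0.2, 4.5, 14.5, 8.5], [0, 0, 0, -0.2, 4.5, 15.6, 8.5], [0, 0, 0, -0.2, 4.5, 15.6, 8.5], [0, 0, 0, -0.2, 4.5, 15.6, 2], [0, 0, 0, -0.2, 4.5, 15.6, 2], [0, 0, 0, -0.2, 4.5, 15.6, 2], [0, 0, 0, -0.2, 4.5, 15.6, 2], [0, 0, 0, -0.2, 4.5, 15.6, 2], [0, 0, 0, -0.2, 4.5, 15.6, 2], [0, 0, 0, -0.2, 4.5, 15.6, 2], [0, 0, 0, -0.2, 4.5, 15.6, 2]]
  ]
}}

```text
time: 4.25
tcp_pos: [0.4818, -0.2534, 0.006]
eef_rot: [0.819, 0.573, 0.0, 0.001]
force: [-1.8, -0.7, 6.3]
opening: 0.0373
```

Emit:
{"method": "step_arm", "body": {
  "increments": [
    [[0, 0, 0, 0, 0, -2, 2], [0, 0, 0, 0, 0, -6, 2], [0, 0, 0, 0, 0, -12, 2], [0, 0, -0.1, 2, -0.3, -17, 2], [0, 0, -0.2, 5, -0.7, -19.4, 2], [0, 0, -0.3, 8.4, -1.1, -19.4, 2], [0, 0, -0.35, 8.4, -1.1, -19.4, 2], [0, 0, -0.35, 8.4, -1.1, -19.4, 2], [0, 0, -0.35, 8.4, -1.1, -19.4, 2], [0, 0, -0.35, 8.4, -1.1, -19.4, 2]]
  ]
}}

```text
time: 5.5
tcp_pos: [0.4996, -0.1707, 0.1996]
eef_rot: [0.707, 0.707, 0.0, 0.001]
force: [0.2, -1.0, -4.1]
opening: 0.0375
```

```bash
python3 - <<'E'
from h import *
np.set_printoptions(precision=4,suppress=True)
o=env.get_obs(); print(o['joints'],o['tcp_pos'],o['time'],o['force'],o['opening'])
im=env.grab_frame('wrist'); c=cam('wrist'); save('w2',cv2.resize(im,(800,600),interpolation=cv2.INTER_CUBIC))
env.grab_frame('scene');env.grab_frame('side')
for t,z in(('pin_tip',.07),('gauge',0)):
    r=[]
    for n in('wrist','scene','side'):
        L=env.landmark_of(n,t); k=cam(n)
        for l in L[:1]: print(t,n,l,onz(k,l['centre'][::-1],z)); r.append(ray(k,l['centre'][::-1]))
    if len(r)>1: print(tri(r),tri(r[:2]))
E
```

```text
[-0.0316  0.2111  0.0411  0.0011 -1.3993 -1.5404] [ 0.4996 -0.1707  0.1996] 5.5 [ 0.1662 -1.0211 -4.0845] 0.037492505736271955
pin_tip wrist {'centre': [296.8, 409.0], 'score': 0.58} [ 0.643  -0.0064  0.07  ]
pin_tip scene {'centre': [238.1, 228.8], 'score': 0.88} [ 0.6416 -0.0084  0.07  ]
pin_tip side {'centre': [169.4, 207.4], 'score': 0.97} [ 0.6504 -0.0109  0.07  ]
[ 0.6439 -0.0069  0.0731] [ 0.6421 -0.0077  0.0715]
gauge wrist {'centre': [284.3, 389.4], 'score': 0.9} [0.6749 0.0026 0.    ]
gauge scene {'centre': [255.2, 227.5], 'score': 0.84} [ 0.6664 -0.0062  0.    ]
gauge side {'centre': [193.1, 200.3], 'score': 0.75} [0.6628 0.0151 0.    ]
[ 0.6702  0.001  -0.0021] [ 0.6695 -0.0029  0.009 ]
```

View pics/w2.png

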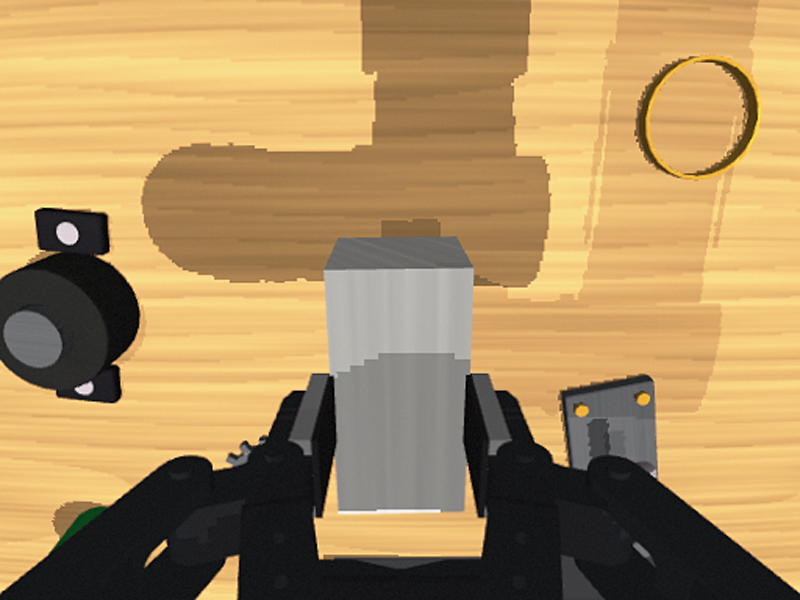

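Emit:
{"method": "step_arm", "body": {
  "increments": [
    [[0, 0, 0, -1.5, 3, 0, 2], [0, 0, 0, -3, 6, 0, 2], [0, 0, 0, -3, 6, 0, 2], [0, 0, 0, -3, 6, 0, 2]]
  ]
}}

```text
time: 6.45
tcp_pos: [0.5595, -0.2003, 0.1997]
eef_rot: [0.707, 0.707, -0.0, 0.001]
force: [-0.0, 0.7, -3.6]
opening: 0.0377
```

```bash
python3 - <<'E'
from h import *
np.set_printoptions(precision=4,suppress=True)
o=env.get_obs(); print(o['joints'],o['tcp_pos'],o['time'])
im=env.grab_frame('wrist'); c=cam('wrist'); save('w3',cv2.resize(im[180:370,352:512],(672,798),interpolation=cv2.INTER_CUBIC)[:600])
for t,z in(('pin_tip',.07),('gauge',0)):
    for l in env.landmark_of('wrist',t)[:1]: print(t,l,onz(c,l['centre'][::-1],z))
E
```

```text
[-0.0803  0.3437  0.2216  0.0011 -1.4475 -1.4907] [ 0.5595 -0.2003  0.1997] 6.45
pin_tip {'centre': [248.5, 448.9], 'score': 0.68} [ 0.6451 -0.003   0.07  ]
gauge {'centre': [240.3, 422.0], 'score': 0.82} [0.6716 0.0056 0.    ]
```

View pics/w3.png

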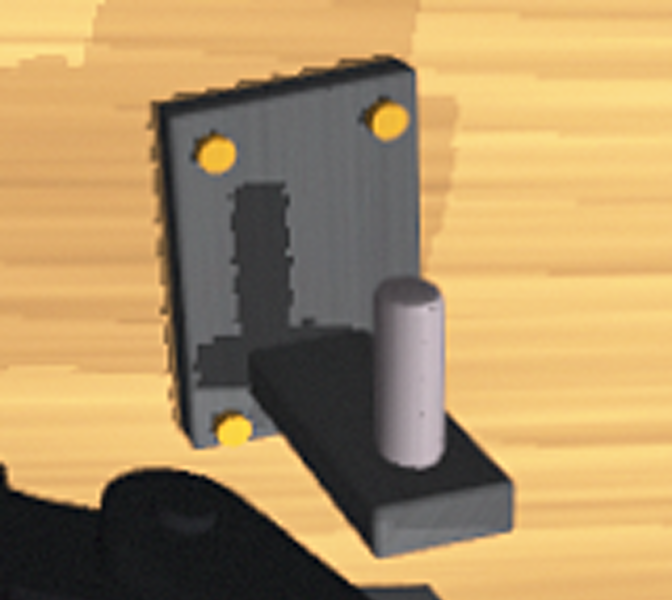

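The crop shows the pin clearly. Its tip centre is at (409,294), its root at (412,455), the post top strip at rows 483–555 and the plate corners at (162,115) and (412,72). I'll fit the gauge pose to these points.

```bash
cat >> h.py <<'E'
GP=np.array([[-.055,-.035,.012],[-.055,.035,.012],[.055,-.035,.012],[.022,-.018,.088],[.022,.018,.088],[.038,.018,.088],[.038,-.018,.088],[-.026,0,.07]])
E
python3 - <<'E'
from h import *
from scipy.optimize import least_squares
np.set_printoptions(precision=4,suppress=True)
c=cam('wrist')
uv=np.array([(165,116),(413,72),(195,447),(376,508),(512,483),(513,530),(379,555),(409,294)],float)
uv=uv/4.2+[352,180]-0.38
def G(p): return R.from_euler('z',p[2]).apply(GP)+[p[0],p[1],p[3] if len(p)>3 else 0]
for p0 in([.67,0,0],[.67,0,0,0]):
    s=least_squares(lambda p:(proj(c,G(p))-uv).ravel(),p0,loss='soft_l1'); p=s.x
    print(p,'yaw deg',np.degrees(p[2]),'tip',G(p)[-1]); print((proj(c,G(p))-uv).round(1).tolist())
E
```

```text
[0.6703 0.0018 0.2112] yaw deg 12.102683729736578 tip [ 0.6448 -0.0036  0.07  ]
[[0.4, 0.5], [1.0, -1.1], [-0.3, 1.2], [-0.7, 0.2], [1.2, -1.0], [0.6, 0.4], [-1.2, 1.5], [-0.9, -1.6]]
[ 0.6726  0.0041  0.2115 -0.0036] yaw deg 12.116213059661593 tip [ 0.6472 -0.0013  0.0664]
[[0.9, 1.2], [0.9, -0.3], [0.2, 1.1], [-0.7, -0.1], [0.8, -1.3], [0.2, -0.0], [-1.3, 1.0], [-1.0, -1.3]]
```

Emit:
{"method": "step_arm", "body": {
  "increments": [
    [[0, 0, -0.05, 4, 0.3, 0, 2], [0, 0, -0.1, 8.5, 0.6, 0, 2], [0, 0, -0.15, 13, 0.9, 0, 2], [0, 0, -0.211, 16.5, 1.2, 1, 2], [0, 0, -0.211, 18.1, 1.2, 5, 2], [0, 0, -0.211, 18.1, 1.2, 9, 2], [0, 0, -0.211, 18.1, 1.2, 12.5, 2], [0, 0, -0.211, 18.1, 1.2, 14.4, 2], [0, 0, -0.211, 18.1, 1.2, 14.4, 2], [0, 0, -0.211, 18.1, 1.2, 14.4, 2], [0, 0, -0.211, 18.1, 1.2, 14.4, 2]]
  ]
}}

```text
time: 7.98
tcp_pos: [0.5726, -0.0192, 0.0578]
eef_rot: [0.628, 0.778, 0.001, 0.002]
force: [0.0, 0.8, -4.2]
opening: 0.0375
```

```bash
python3 - <<'E'
from h import *
np.set_printoptions(precision=4,suppress=True)
o=env.get_obs(); print(o['joints'],o['tcp_pos'],o['time'],o['force'],R.from_quat(o['eef_rot']).as_matrix())
im=env.grab_frame('side'); save('s3',cv2.resize(im[130:230,150:280],(780,600),interpolation=cv2.INTER_CUBIC))
E
```

```text
[ 0.2408  0.3806 -0.0966  0.0025 -1.0887 -1.6012] [ 0.5726 -0.0192  0.0578] 7.975 [ 0.042   0.772  -4.1534] [[-0.21    0.9777  0.0052]
 [ 0.9777  0.21   -0.001 ]
 [-0.0021  0.0049 -1.    ]]
```

View pics/s3.png

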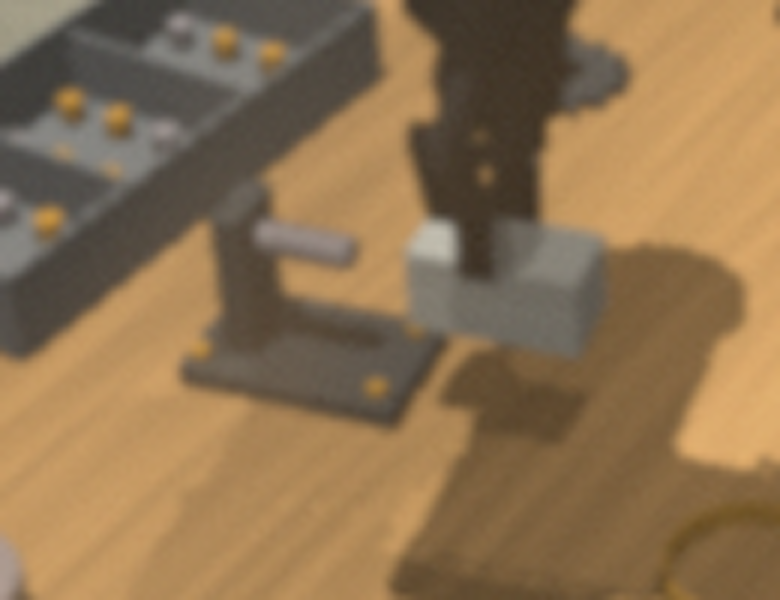

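Emit:
{"method": "step_arm", "body": {
  "increments": [
    [[0, 0, 0, 0, 1, 0.18, 2], [0, 0, 0, 0, 2, 0.18, 2], [0, 0, 0, 0, 2.7, 0.18, 2], [0, 0, 0, 0, 3.1, 0.18, 2], [0, 0, 0, 0, 3.5, 0.18, 2], [0, 0, 0, 0, 3.9, 0.18, 2], [0, 0, 0, 0, 3.9, 0.18, 2]]
  ]
}}

```text
time: 8.9
tcp_pos: [0.6108, -0.011, 0.0559]
eef_rot: [0.629, 0.778, 0.001, 0.002]
force: [0.3, -0.4, -3.9]
opening: 0.0379
```

Emit:
{"method": "step_arm", "body": {
  "increments": [
    [[0, 0, 0, 0, 0.4, 0, 2], [0, 0, 0, 0, 0.8, 0, 2], [0, 0, 0, 0, 1.2, 0, 2], [0, 0, 0, 0, 1.2, 0, 2]]
  ]
}}

```text
time: 9.4
tcp_pos: [0.6228, -0.0084, 0.0558]
eef_rot: [0.628, 0.778, 0.001, 0.002]
force: [-0.6, -0.5, -4.2]
opening: 0.0379
```

The bar has gone about 16 mm past the tip with no force, so the pin is inside the hole. I'll go on in small steps until it touches the bottom.

Emit:
{"method": "step_arm", "body": {
  "increments": [
    [[0, 0, 0, 0, 0.5, 0, 2], [0, 0, 0, 0, 1.0, 0, 2], [0, 0, 0, 0, 1.2, 0, 2], [0, 0, 0, 0, 1.4, 0, 2], [0, 0, 0, 0, 1.5, 0, 2], [0, 0, 0, 0, 1.5, 0, 2]]
  ]
}}

```text
time: 10.15
tcp_pos: [0.6372, -0.0053, 0.0558]
eef_rot: [0.629, 0.778, 0.001, 0.002]
force: [-0.5, -1.3, -3.7]
opening: 0.0373
```

Emit:
{"method": "step_arm", "body": {
  "increments": [
    [[0, 0, 0, 0, 0.1, 0, 2], [0, 0, 0, 0, 0.2, 0, 2], [0, 0, 0, 0, 0.3, 0, 2], [0, 0, 0, 0, 0.3, 0, 2]]
  ]
}}

```text
time: 10.65
tcp_pos: [0.6375, -0.0053, 0.0556]
eef_rot: [0.629, 0.778, -0.001, 0.0]
force: [-8.6, -1.2, 1.6]
opening: 0.0377
```

Emit:
{"method": "step_arm", "body": {
  "increments": [
    [[0, 0, 0, 0, 0.4, 0, 2], [0, 0, 0, 0, 0.5, 0, 2], [0, 0, 0, 0, 0.5, 0, 2]]
  ]
}}

```text
time: 11.02
tcp_pos: [0.6375, -0.0054, 0.0553]
eef_rot: [0.629, 0.778, -0.005, -0.003]
force: [-16.0, -0.9, 5.7]
opening: 0.0371
```

```bash
python3 - <<'E'
from h import *
np.set_printoptions(precision=4,suppress=True)
o=env.get_obs(); print(o['joints'],o['tcp_pos'],o['time'],o['force'])
im=env.grab_frame('side'); save('s4',cv2.resize(im[130:230,150:280],(780,600),interpolation=cv2.INTER_CUBIC))
E
```

```text
[ 0.2369  0.51    0.1063  0.0014 -1.1785 -1.5976] [ 0.6375 -0.0054  0.0553] 11.025 [-15.9814  -0.8596   5.7198]
```

View pics/s4.png

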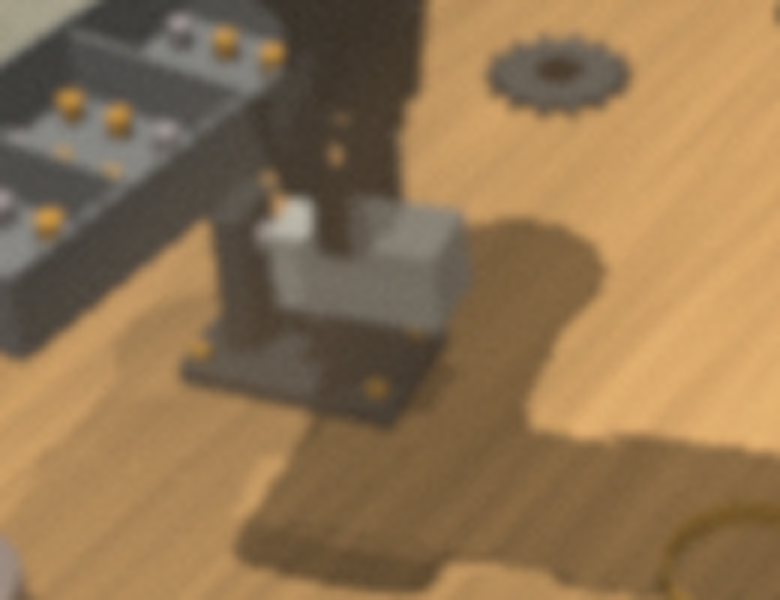

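The bar is fully seated. It stops at the predicted depth, with a 16 N reaction and the bar's end just short of the post at (265,240). Next I draw it off and check whether the arm can hold the tool level.

Emit:
{"method": "step_arm", "body": {
  "increments": [
    [[0, 0, 0, 0, -0.3, 0, 2], [0, 0, 0, 0, -1, 0, 2], [0, 0, 0, 0, -2, 0, 2], [0, 0, 0, 0, -3.2, 0, 2], [0, 0, 0, 0, -4.6, 0, 2], [0, 0, 0, 0, -6, 0, 2], [0, 0, 0, 0, -8, 0, 2], [0, 0, 0, 0, -8, 0, 2], [0, 0, 0, 0, -8, 0, 2]]
  ]
}}

```text
time: 12.2
tcp_pos: [0.5596, -0.0222, 0.0567]
eef_rot: [0.629, 0.778, -0.004, -0.002]
force: [0.5, 0.7, -3.6]
opening: 0.0376
```

```bash
python3 - <<'E'
from h import *
from scipy.optimize import least_squares
np.set_printoptions(precision=4,suppress=True)
o=env.get_obs(); print(o['joints'],o['tcp_pos'],o['time'],o['force'],o['opening'])
d=np.array([[.255,.108,.176,-.521,.203],[.172,-.108,.44,-.235,.16],[.2111,.0411,.4996,-.1707,.1996],[.3437,.2216,.5595,-.2003,.1997],[.3806,-.0966,.5726,-.0192,.0578],[.51,.1063,.6375,-.0054,.0553]])
r=np.sqrt(d[:,2]**2+d[:,3]**2-.154**2); z=d[:,4]; a,b=d[:,0],d[:,1]
f=lambda p,a,b:(p[0]+p[1]*np.sin(a)+p[2]*np.cos(a-b),p[3]+p[1]*np.cos(a)-p[2]*np.sin(a-b))
s=least_squares(lambda p:np.r_[f(p,a,b)[0]-r,f(p,a,b)[1]-z],[0,.4,.4,0]); print(s.x,s.fun)
p=s.x
for Lt in(.25,.3,.35):
  for j2,j3 in((0,.3),(-.4,.2),(.4,.6),(.3,.8)):
    rr,zz=f(p,j2,j3); print(Lt,j2,j3,rr+Lt,zz+Lt)
E
```

```text
[ 0.2408  0.3688 -0.1178  0.0016 -1.0944 -1.6016] [ 0.5596 -0.0222  0.0567] 12.2 [ 0.531   0.6844 -3.5767] 0.037563044284105694
[ 0.003   0.5114  0.4006 -0.2331] [ 0.0004  0.0011  0.     -0.001  -0.003   0.0024  0.0001  0.     -0.0004
 -0.0001 -0.0001  0.0005]
0.25 0 0.3 0.6357399947594244 0.6466956108489816
0.25 -0.4 0.2 0.384501491129838 0.7141455966339474
0.25 0.4 0.6 0.8448029717405274 0.5675226759917179
0.25 0.3 0.8 0.7557228313594048 0.6975334842461827
0.3 0 0.3 0.6857399947594245 0.6966956108489817
0.3 -0.4 0.2 0.434501491129838 0.7641455966339473
0.3 0.4 0.6 0.8948029717405275 0.6175226759917178
0.3 0.3 0.8 0.8057228313594047 0.7475334842461826
0.35 0 0.3 0.7357399947594245 0.7466956108489816
0.35 -0.4 0.2 0.484501491129838 0.8141455966339473
0.35 0.4 0.6 0.9448029717405274 0.6675226759917179
0.35 0.3 0.8 0.8557228313594047 0.7975334842461825
```

Emit:
{"method": "step_arm", "body": {
  "increments": [
    [[0, 0, 0, 0, 0, -5, 2], [0, 0, 0, 0, 0, -10, 2], [0, 0, 0, 0, 0, -15, 2], [-0.157, 0, 0, 0, 3.1, -17.3, 2], [-0.314, 0, 0, 0, 6.1, -20.3, 2], [-0.471, 0, 0, 0, 8.8, -24.1, 2], [-0.628, 0, 0, 0, 11.2, -28.4, 2], [-0.785, 0, 0, 0, 13.2, -33.4, 2], [-0.942, 0, 0, 0, 14.7, -38.9, 2], [-1.1, 0, 0, 0, 15.5, -44.9, 2], [-1.257, 0, 0, 0, 15.7, -51.2, 2], [-1.414, 0, 0, 0, 15.2, -57.7, 2], [-1.571, 0, 0, 0, 14, -64.3, 2], [-1.571, 0, 0, 0, 14, -64.3, 2], [-1.571, 0, 0, 0, 14, -64.3, 2], [-1.571, 0, 0, 0, 14, -64.3, 2], [-1.571, 0, 0, 0, 14, -64.3, 2]]
  ]
}}

```text
time: 14.32
tcp_pos: [0.7039, 0.0049, 0.698]
eef_rot: [0.445, 0.557, 0.547, 0.439]
force: [0.4, -0.6, -4.1]
opening: 0.0377
```

```bash
python3 - <<'E'
from h import *
np.set_printoptions(precision=4,suppress=True)
o=env.get_obs(); M=R.from_quat(o['eef_rot']).as_matrix(); print(o['joints'],o['qd'],o['tcp_pos'],o['time'],o['force'],o['opening']); print(M)
# turn that brings tool y upright
v=np.cross(M[:,1],[0,0,1]); print('corr tool rotvec',M.T@v)
ims=[]
for n in('scene','side','wrist'):
    im=env.grab_frame(n)
    if n=='wrist': ims.append(cv2.resize(im[120:384,130:382],(260,272),interpolation=cv2.INTER_CUBIC)); continue
    u,w=proj(cam(n),o['tcp_pos'])[0]; print(n,u,w)
    x=int(np.clip(u-32,0,512-65)); y=int(np.clip(w-34,0,384-68)); ims.append(cv2.resize(im[y:y+68,x:x+65],(260,272),interpolation=cv2.INTER_CUBIC))
save('f',np.hstack(ims))
E
```

```text
[ 0.2314 -0.1987 -0.1482  0.1642 -0.067  -1.7333] [-0.0012 -0.0007  0.0053  0.0036  0.0047 -0.0028] [0.7039 0.0049 0.698 ] 14.325 [ 0.4007 -0.631  -4.1049] 0.037714432083521425
[[-0.2187  0.0149  0.9757]
 [ 0.9758  0.0049  0.2186]
 [-0.0015  0.9999 -0.0156]]
corr tool rotvec [-0.0156  0.      0.0015]
scene 206.70837418148713 94.75992243746724
side 162.3339533670731 -88.97234306182747
```

View pics/f.png

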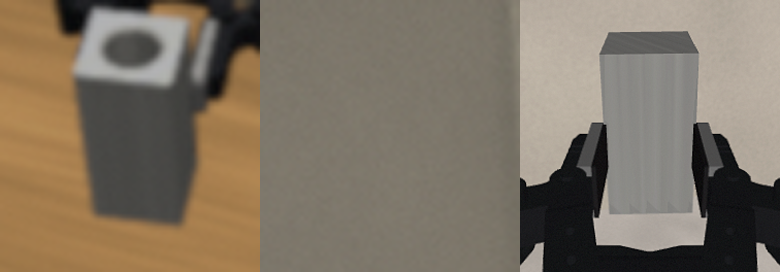

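The scene crop shows the hole facing up at (133,48). However, joint 5 is at its range edge, with 0.9° of tilt left, so I'll move further up and out to get off the limit.

Emit:
{"method": "step_arm", "body": {
  "increments": [
    [[0, 0, 0, 0, 3, 2.5, 2], [-0.008, 0, 0, 0, 6, 5, 2], [-0.0156, 0, 0.0015, 0, 9, 7.5, 2], [-0.0156, 0, 0.0015, 0, 10, 8.5, 2], [-0.0156, 0, 0.0015, 0, 10, 8.5, 2], [-0.0156, 0, 0.0015, 0, 10, 8.5, 2], [-0.0156, 0, 0.0015, 0, 10, 8.5, 2], [-0.0156, 0, 0.0015, 0, 10, 8.5, 2]]
  ]
}}

```text
time: 15.48
tcp_pos: [0.7874, 0.0238, 0.7979]
eef_rot: [0.442, 0.552, 0.552, 0.442]
force: [-0.4, 0.3, -4.7]
opening: 0.0379
```

```bash
cat > chk.py <<'E'
from h import *
np.set_printoptions(precision=4,suppress=True)
o=env.get_obs(); M=R.from_quat(o['eef_rot']).as_matrix(); print(o['joints'],o['qd'],o['tcp_pos'],o['time'],o['force'],o['opening'])
print('corr',M.T@np.cross(M[:,1],[0,0,1]),M[2,1])
im=env.grab_frame('wrist'); g=cv2.cvtColor(im,cv2.COLOR_RGB2GRAY)
ims=[cv2.resize(im[120:384,130:382],(390,408),interpolation=cv2.INTER_CUBIC)]
im=env.grab_frame('scene'); u,w=proj(cam('scene'),o['tcp_pos'])[0]; x=int(np.clip(u-32,0,447)); y=int(np.clip(w-34,0,316)); ims.append(cv2.resize(im[y:y+68,x:x+65],(390,408),interpolation=cv2.INTER_CUBIC))
import sys; save(sys.argv[1],np.hstack(ims))
E
python3 chk.py f2
```

```text
[ 0.2343  0.003   0.3113  0.046  -0.3069 -1.6145] [-0.0008  0.0027  0.0051 -0.0001  0.0001 -0.0019] [0.7874 0.0238 0.7979] 15.475 [-0.4035  0.2649 -4.7222] 0.03786293171999325
corr [0.0016 0.     0.0002] 0.9999986918993813
```

View pics/f2.png

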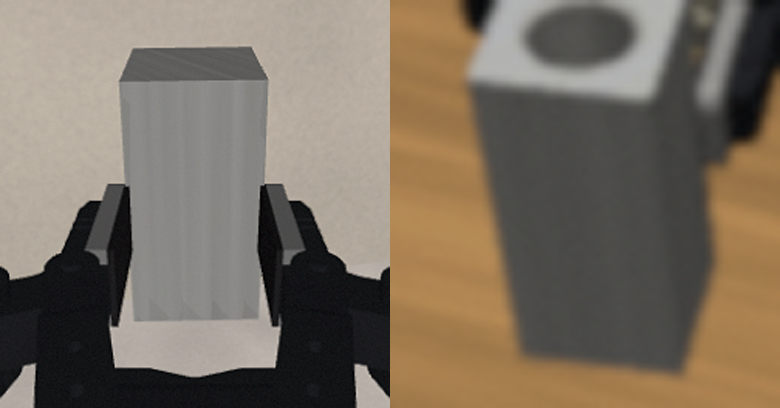

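The bar is upright, with the hole up at (580,37) in the right crop. Its outline in the wrist view matches the pre-insertion one to about 1 px, so it did not turn in the grip. I'll let it settle, then hand in.

Emit:
{"method": "step_arm", "body": {
  "increments": [
    [[0, 0, 0, 0, 0, 0, 2], [0, 0, 0, 0, 0, 0, 2], [0, 0, 0, 0, 0, 0, 2], [0, 0, 0, 0, 0, 0, 2]]
  ]
}}

```text
time: 16.08
tcp_pos: [0.7876, 0.0239, 0.7979]
eef_rot: [0.442, 0.552, 0.552, 0.442]
force: [0.1, -0.4, -3.9]
opening: 0.0377
```

```bash
python3 - <<'E'
from h import *
np.set_printoptions(precision=4,suppress=True)
o=env.get_obs(); print(o['qd'],o['tcp_pos'],o['force'],o['opening'],R.from_quat(o['eef_rot']).as_matrix()[2,1])
print(env.hand_in())
E
```

```text
[ 0.0003  0.0013 -0.     -0.0004 -0.0005 -0.0012] [0.7876 0.0239 0.7979] [ 0.0795 -0.3543 -3.9201] 0.037713377237395346 0.9999987091854106
the job is handed in; nothing more can be done
None
```

I picked up the 40 mm spacer, pushed its open end onto the gauge pin to the bottom of the hole, drew it off, and handed the job in at about 16 s. The one thing that may count against it is a brief joint 5 reading just past its range limit.

- **Fit on the pin:** the pin entered with no force. The spacer then stopped after 66.4 mm of travel, where I expected 67 mm, and pushing on gave a 16 N reaction.
- **Final pose:** the spacer is still in the grip (opening 37.7 mm, load about 4 N) at about 0.80 m height. It is motionless, the hole faces up in the scene picture, and the tool axis is within 0.1° of vertical. It did not turn in the grip: its outline in the wrist view matched the one from before the insertion to about 1 pixel.
- **Joint 5:** during the tilt it read -0.067 rad against its -0.07 limit. I moved off it straight away and finished at about -0.31 rad.
- **Opening:** it read about 37.7 mm on a 40 mm bar the whole time, which I put down to the pads or the sensor.
- **Not checked:** I did not check at the end that the other things had stayed put. I saw no sign of the arm touching any of them.

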